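# Put the washed boards and slabs in order

### The job

Put the washed boards and slabs in order on the pastry bench. In the wire rack, draw out every paddle board that stands with its handle sticking out at the back, turn it end for end and push it fully down again in the slot it came from, so that all the handles stick out over the front of the rack, the side towards you. Slide both round granite slabs flat across the bench, without lifting or tipping them, until they lie side by side wholly on the green mat, and leave the other things on the bench where they are.

Things in the scene. Friction and masses are not known exactly. Their poses are not given: they have to be found in the camera images.
- rack: fixed steel wire rack; origin on the bench under its centre, own -x is its front (towards the robot). Four slots along own x, at own y = -75, -25, 25, 75 mm, 16 mm wide between wire hoops 147 mm long, tops 84 mm above the bench. Boards rest on rods 16 mm above the bench between end stop bars: inner faces 88 mm either way of the centre, tops 28 mm high. Outside 208 mm (y) x 192 mm (x)
- mat: thin green cutting mat with a pale grid, fixed flat on the bench, 360 mm along its own x, 240 mm along its own y, 1 mm thick (slabs slide onto it without a step). Origin at its centre, on the bench
- red_mid (a point): centre of the white blade of the paddle board with the red handle (may be absent). Blade 160 mm long (own x) x 12 mm thick (own y) x 125 mm high (own z, up in the rack), its top edge 62 mm above this point, its foot 63 mm below. The handle lies towards own -x. The board weighs about 0.27 kg and balances 16 mm from this point towards the handle
- red_handle (a point): middle of the red handle, 115 mm from the blade's centre, at half its height; the handle is 70 mm long, 14 mm thick, 36 mm high
- blue_mid (a point): centre of the white blade of the paddle board with the blue handle (may be absent). Blade 160 mm long (own x) x 12 mm thick (own y) x 125 mm high (own z, up in the rack), its top edge 62 mm above this point, its foot 63 mm below. The handle lies towards own -x. The board weighs about 0.27 kg and balances 16 mm from this point towards the handle
- blue_handle (a point): middle of the blue handle, 115 mm from the blade's centre, at half its height; the handle is 70 mm long, 14 mm thick, 36 mm high
- orange_mid (a point): centre of the white blade of the paddle board with the orange handle (may be absent). Blade 160 mm long (own x) x 12 mm thick (own y) x 125 mm high (own z, up in the rack), its top edge 62 mm above this point, its foot 63 mm below. The handle lies towards own -x. The board weighs about 0.27 kg and balances 16 mm from this point towards the handle
- orange_handle (a point): middle of the orange handle, 115 mm from the blade's centre, at half its height; the handle is 70 mm long, 14 mm thick, 36 mm high
- yellow_mid (a point): centre of the white blade of the paddle board with the yellow handle (may be absent). Blade 160 mm long (own x) x 12 mm thick (own y) x 125 mm high (own z, up in the rack), its top edge 62 mm above this point, its foot 63 mm below. The handle lies towards own -x. The board weighs about 0.27 kg and balances 16 mm from this point towards the handle
- yellow_handle (a point): middle of the yellow handle, 115 mm from the blade's centre, at half its height; the handle is 70 mm long, 14 mm thick, 36 mm high
- slab_a_mid (a point): centre, at half height, of a round dark granite slab lying flat on the bench, 120 mm across, 20 mm thick, about 0.6 kg, too wide to grip
- slab_b_mid (a point): centre, at half height, of a round dark granite slab lying flat on the bench, 120 mm across, 20 mm thick, about 0.6 kg, too wide to grip
- bowl: bystander, not to be disturbed: round metal bowl, 90 mm across, 45 mm high; origin under its centre
- sprinkles: bystander, not to be disturbed: jar of sprinkles with a red cap, 56 mm across, 85 mm high; origin under its centre
- tub: bystander, not to be disturbed: white food tub with a blue lid, 80 x 120 x 62 mm; origin under its centre
- brush: bystander, not to be disturbed: pastry brush lying flat, 190 mm long; origin under its middle
- scraper: bystander, not to be disturbed: dough scraper lying flat, steel blade and black grip, about 95 x 120 x 18 mm; origin under the blade
- nozzle: bystander, not to be disturbed: steel piping nozzle, a cone 44 mm across and 55 mm high; origin under its centre
Mind the look-alikes: they are no part of the job. What is shaped like the part that bears slab_b_mid but turquoise is not meant.

How it is judged (in metres and radians):
At the end, for the whole second after the job is handed in: Each board present is upright (0.12 rad), fully down (7 mm) in the slot it started in (blade centre within 18 mm of its start), handle out over the rack's front; each slab lies flat, wholly on the mat (3 mm overhang allowed), none stacked; all released and at rest (x of each of red_handle, blue_handle, orange_handle, yellow_handle in the frame of rack below -0.095 m and distance of each of red_mid, blue_mid, orange_mid, yellow_mid from where it was at the start of the episode below 0.018 m and z of each of red_mid, blue_mid, orange_mid, yellow_mid in the frame of rack below 0.0855 m and angle between each of red_mid, blue_mid, orange_mid, yellow_mid's own z axis and vertical below 0.12 rad and x of slab_a_mid in the frame of mat between -0.123 and 0.123 m and y of slab_a_mid in the frame of mat between -0.063 and 0.063 m and height (world z) of each of slab_a_mid, slab_b_mid below 0.015 m and angle between each of slab_a_mid, slab_b_mid's own z axis and vertical below 0.06 rad and x of slab_b_mid in the frame of mat between -0.123 and 0.123 m and y of slab_b_mid in the frame of mat between -0.063 and 0.063 m and linear speed of each of red_board, blue_board, orange_board, yellow_board, slab_a, slab_b below 0.02 m/s); the robot touches nothing.
It fails at once if a granite slab is lifted off the bench or tipped up (height (world z) of any of slab_a_mid, slab_b_mid above 0.035 m or angle between any of slab_a_mid, slab_b_mid's own z axis and vertical above 0.3 rad).
It fails at once if a bystander is pushed more than 5 cm from its place (distance of any of bowl, sprinkles, tub, brush, scraper, nozzle from where it was at the start of the episode above 0.05 m).
Of red_board, blue_board, orange_board, yellow_board only 3 to 4 are there at a start; the rules pass over those that are not, and their reading is None.
At some moment in a run one of slab_a, slab_b may be knocked a few centimetres aside while the robot is not near it.
It also fails if it takes over 208 s, if anything falls off the work surface, if the arm or the gripper's body presses on something with over 40 N, if the wrist force passes 120 N, or if a joint passes its speed limit or range.

### The arm

A 6-joint arm with a two-finger parallel gripper is mounted at the origin on the work surface. World frame = base frame: x ahead of the robot, y to its left, z up, the work surface at z = 0. Lengths are in m, angles in degrees, forces in N, time in s.
With the tool pointing down it reaches from about 0.375 to 0.9 m from the base axis. Payload 3.1 kg.
Tool frame: the origin (TCP) lies at the very end of the fingers, on their centre line; the grasp point (between the pads) lies 19 mm behind it (bot.hold_point_z is the z of the grasp point in the tool frame, in m); z points along the fingers, y is the line along which they close (so a half turn about z gives the same grasp; the last joint's range is limited). The gripper opens to 87 mm and grips with 3 to 60 N. Pads are 19 mm wide; open, the fingers measure 117 mm over their backs; the gripper's body (75 mm by 190 mm) begins 51 mm behind the grasp point.
Start: joints at [-74.513, 30.224, 82.088, -0, 67.689, -10.227], TCP at [0.271, -0.563, 0.223] pointing down, gripper open.
Joint ranges: [-176.69, 176.69], [-43.24, 126.21], [12.49, 139.97], [-82, 262], [0, 151.66], [-163.58, 163.58]. Speed limits (degrees/s): [159.86, 159.86, 180, 180, 180, 180].

### API

Orientations are given as a 3x3 rotation matrix whose columns are the frame's x, y, z axes.
In Python, from rig import bot, capture, camera_model gives the robot as it stands.
- The arm moves only by the tool apply_moves, never from a script. Its argument "plan" is text: rows parted by semicolons, each of 6 numbers parted by spaces: the shift along the tool's x, y, z in units of 0.05 m (1.0 is 0.05 m), then the turn, a rotation vector about the tool's x, y, z in units of 360 degrees (1.0 is 360 degrees). In form: dx dy dz ax ay az; .... A call has 1 to 10 rows; each row shifts and turns the commanded pose from where the row before left it, along the tool's axes as they then stand; what a row does not reach is not made up. A row lasts 1/12 s, in which the tool goes at most 41.7 mm and 7.16 degrees, less where a joint would pass 70% of its speed; a pose out of reach is approached as far as the arm can. A call with a number of a shift or a turn outside -1 to 1 is refused whole. A call with a gripper value outside its range is refused whole. "gripper" is the gripper command: -1 is shut, 1 is fully open, values between are in proportion, set as the call begins (left out, the last holds). The fingers move at their own pace and stop on an object; the grip force is fixed at half the most. Time passes only in rows, so rows that do not move let the fingers close. It gives the time, the measured TCP pose, the force, the opening and the grip force at its end, in the units of the state.
- bot.read_state(): the state, without advancing time (a new reading comes with each control period).
- capture(name): name is "side" or "top" or "wrist"; returns the picture (400x640x3 uint8, red, green, blue); there is no depth.
- camera_model(name): a dict with "vertical_fov" (degrees; the focal length in pixels is half the picture's height over the tangent of half this angle, whatever the lens; pixels are square), "cx", "cy" (the principal point, pixels), "position" and "rotation" of the camera in the world; the wrist camera has in their place "hand_eye" (4x4, takes a point from camera to tool coordinates, whose origin is the TCP and whose axes are the flange's). Camera axes: x right, y down, z forward; pixel columns grow to the right and rows downward; lengths in m; the calibration is good to about 2 mm. The wrist camera is an equidistant fisheye: a pixel r from the principal point sees the ray r / f radians off the axis. A picture is of the moment at which its call begins: read the wrist's pose just before it. camera_model takes no time and is no camera call.
- bot.hand_in(): hands the job in; it is judged then, once.
The state is a dict: "time_s": time; "joint_positions": joint angles; "qvel": joint speeds; "tau": joint torques, N m; "position": TCP position; "tcp_rot": TCP orientation; "force": force on the tool from outside, world axes, zero at the start; "moment": the same for the moment, N m; "opening": opening from 0.0 (shut) to 1.0 (fully open); "grasp_force": force on a finger pad.
Only numpy, scipy, OpenCV 4.12 (cv2) and the standard library are available. Lean on these libraries where they do the work, as an engineer would, in place of code of your own. Each camera call takes 0.05 s, during which the arm holds its last target. There are 200 camera calls.

## Working session

There is one attempt and no reset: what is moved stays moved. The work goes in short steps, Python scripts to look and compute and a tool call to move; the robot and the scene stay as the last step left them, time stands still between calls to the robot, and variables do not carry over. Pictures are saved under pics/ and viewed, at most 14 in all, crops included, and the job is handed in when it is done.

Besides the shell and the picture viewer there is one more tool, called after ">>>" by a JSON object that holds its "op" and its "data", one argument or row to a line. apply_moves: Moves the arm, as the interface text tells. Its arguments: {"type":"object","properties":{"plan":{"type":"string"},"gripper":{"type":"number"}},"required":["plan"]}

```bash
mkdir -p pics; ls
python3 - <<'E'
from rig import bot,capture,camera_model
import cv2
for n in("top","side"):
    cv2.imwrite(f"pics/{n}0.png",capture(n)[:,:,::-1]); print(n,camera_model(n))
print(camera_model("wrist"),bot.hold_point_z); print(bot.read_state())
E
```

```text
pics
top {'vertical_fov': 42.633049843660444, 'cx': 317.28034570158974, 'cy': 204.30163256013202, 'position': array([ 0.23593381, -0.0043838 ,  1.60484816]), 'rotation': array([[ 0.06099966, -0.97840171,  0.19750731],
       [-0.99812958, -0.05899049,  0.01604584],
       [-0.00404822, -0.19811668, -0.98017008]])}
side {'vertical_fov': 54.545525091803604, 'cx': 317.56319369737724, 'cy': 202.1712916616508, 'position': array([0.05986639, 0.64715356, 1.07783763]), 'rotation': array([[-0.80421127, -0.45656955,  0.38051082],
       [-0.59421358,  0.63104035, -0.4986966 ],
       [-0.012428  , -0.62716212, -0.77878959]])}
{'vertical_fov': 65.70646984690485, 'cx': 314.94040475463504, 'cy': 194.39272820168205, 'hand_eye': array([[-8.31740357e-04, -9.55447261e-01, -2.95160701e-01,
         8.06421524e-02],
       [ 9.99999654e-01, -7.95265232e-04, -2.43616719e-04,
        -7.70818763e-04],
       [-1.96811668e-06, -2.95160802e-01,  9.55447592e-01,
        -1.62315556e-01],
       [ 0.00000000e+00,  0.00000000e+00,  0.00000000e+00,
         1.00000000e+00]])} -0.0187
{'time_s': 0.1, 'joint_positions': array([-7.45127262e+01,  3.02719005e+01,  8.21484594e+01, -6.69484595e-05,
        6.76897208e+01, -1.02272807e+01]), 'qvel': array([-0.04301342, -0.04724326, -0.1428451 ,  0.03086151, -0.00190198,
        0.06076709]), 'tau': array([ 8.40072084e-05, -4.40984666e+01, -1.77149999e+01,  6.34676311e-02,
        5.33199264e-02, -3.70152702e-05]), 'position': array([ 0.27102909, -0.56245174,  0.22169139]), 'tcp_rot': array([[ 9.00966728e-01,  4.33887879e-01, -5.14067118e-04],
       [ 4.33888050e-01, -9.00964890e-01,  1.85121792e-03],
       [ 3.40064593e-04, -1.89093333e-03, -9.99998154e-01]]), 'force': array([-0.25110059,  0.94145629,  0.05607762]), 'moment': array([-0.01482046, -0.02789618, -0.0278244 ]), 'grasp_force': 0.0, 'opening': 0.9997818556898738}
```

View pics/top0.png

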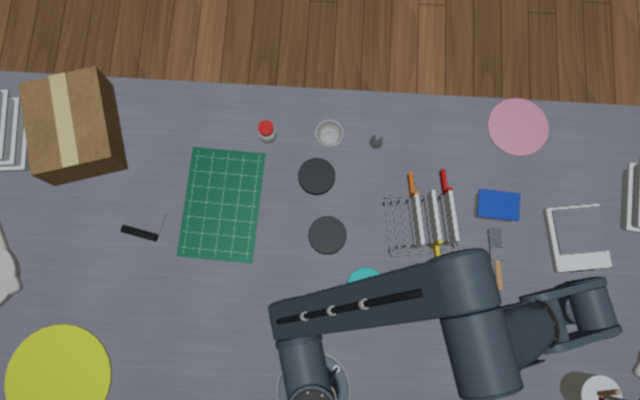

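View pics/side0.png

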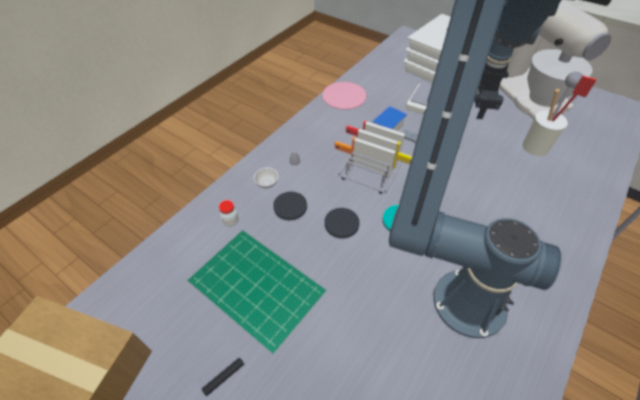

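Seen in the top view: the rack is near (425,222), with the orange handle (411,183) and red handle (446,181) at the back and yellow (437,249) at the front. There is no blue board. The mat is near (222,205).

Slab candidates:
- Dark discs at (317,176) and (328,235): these are the ones wanted.
- Turquoise disc at (367,283): a look-alike.
- Pink (518,127) and yellow (58,380) discs: also not wanted.

Paddle candidates: the white tray (578,237) and the stacked trays are no part of the job.

```bash
cat > h.py <<'E'
import numpy as np,cv2
from rig import bot,capture,camera_model
from scipy.spatial.transform import Rotation as R
def ray(n,uv,st=None):
    m=camera_model(n);f=200/np.tan(np.radians(m["vertical_fov"]/2))
    d=(np.array(uv,float)-[m["cx"],m["cy"]])/f
    if n!="wrist": v=np.array([*d,1.]);return m["position"],m["rotation"]@v
    st=st or bot.read_state();T=np.array(m["hand_eye"]);r=np.hypot(*d)
    v=np.array([*(d/max(r,1e-9)*np.sin(r)),np.cos(r)])
    return st["position"]+st["tcp_rot"]@T[:3,3],st["tcp_rot"]@T[:3,:3]@v
def hit(n,uv,z,st=None):
    p,d=ray(n,uv,st);return p+d*(z-p[2])/d[2]
def proj(n,X,st=None):
    m=camera_model(n);f=200/np.tan(np.radians(m["vertical_fov"]/2))
    if n!="wrist": v=m["rotation"].T@(np.array(X)-m["position"]);return v[:2]/v[2]*f+[m["cx"],m["cy"]]
    st=st or bot.read_state();T=np.array(m["hand_eye"])
    v=T[:3,:3].T@(st["tcp_rot"].T@(np.array(X)-st["position"])-T[:3,3])
    r=np.hypot(v[0],v[1]);return v[:2]/r*np.arctan2(r,v[2])*f+[m["cx"],m["cy"]]
def blobs(mask,amin=20):
    c,_=cv2.findContours(mask.astype(np.uint8),cv2.RETR_EXTERNAL,cv2.CHAIN_APPROX_NONE)
    return sorted([k for k in c if cv2.contourArea(k)>amin],key=cv2.contourArea,reverse=True)
def rel(target,yaw=None):
    """shift in tool axes, units of 0.05"""
    s=bot.read_state();return s["tcp_rot"].T@(np.array(target)-s["position"])/.05
E
python3 - <<'E'
from h import *
np.set_printoptions(precision=4,suppress=True)
im=capture("top");hsv=cv2.cvtColor(im,cv2.COLOR_RGB2HSV);H,S,V=[hsv[...,i].astype(int) for i in range(3)]
def show(name,mask,z,roi,amin=15,k=1):
    m=np.zeros_like(mask);x0,y0,x1,y1=roi;m[y0:y1,x0:x1]=mask[y0:y1,x0:x1]
    for c in blobs(m,amin)[:k]:
        r=cv2.minAreaRect(c);b=[hit("top",p,z)[:2] for p in cv2.boxPoints(r)]
        print(name,cv2.contourArea(c),"px",np.round(r[0]),hit("top",r[0],z)[:2],"box",np.round(b,3).tolist())
full=(0,0,640,400);rk=(375,160,475,265)
show("mat",(H>65)&(H<85)&(S>120),.001,(150,120,290,290))
show("slab",(V<75),.02,(290,150,350,260),300,3)
show("orange",(H>5)&(H<18)&(S>150),.097,rk)
show("red",((H<4)|(H>174))&(S>150)&(V>80),.097,rk)
show("yellow",(H>22)&(H<32)&(S>150),.097,rk)
show("white",(V>190)&(S<40),.141,rk,15,4)
show("jar",((H<4)|(H>174))&(S>150)&(V>80),.085,(250,110,290,150))
show("turq",(H>85)&(H<95)&(S>150),.02,(340,260,390,300))
cv2.imwrite("pics/c1.png",cv2.resize(im[150:300,285:485,::-1],None,fx=4,fy=4,interpolation=cv2.INTER_CUBIC))
E
```

```text
mat 7762.5 px [221. 204.] [0.54   0.3295] box [[0.371, 0.45], [0.732, 0.446], [0.715, 0.204], [0.357, 0.218]]
slab 965.0 px [316. 176.] [0.6453 0.0312] box [[0.7, 0.089], [0.706, -0.02], [0.592, -0.026], [0.585, 0.081]]
orange 71.0 px [411. 184.] [ 0.6182 -0.2582] box [[0.652, -0.245], [0.655, -0.258], [0.585, -0.271], [0.582, -0.258]]
red 81.0 px [443. 180.] [ 0.6368 -0.3565] box [[0.661, -0.333], [0.672, -0.356], [0.613, -0.38], [0.602, -0.357]]
yellow 41.0 px [434. 248.] [ 0.4299 -0.3317] box [[0.409, -0.32], [0.451, -0.323], [0.451, -0.343], [0.409, -0.34]]
jar 140.5 px [266. 128.] [0.7766 0.1967] box [[0.797, 0.219], [0.799, 0.178], [0.757, 0.175], [0.754, 0.215]]
```

View pics/c1.png

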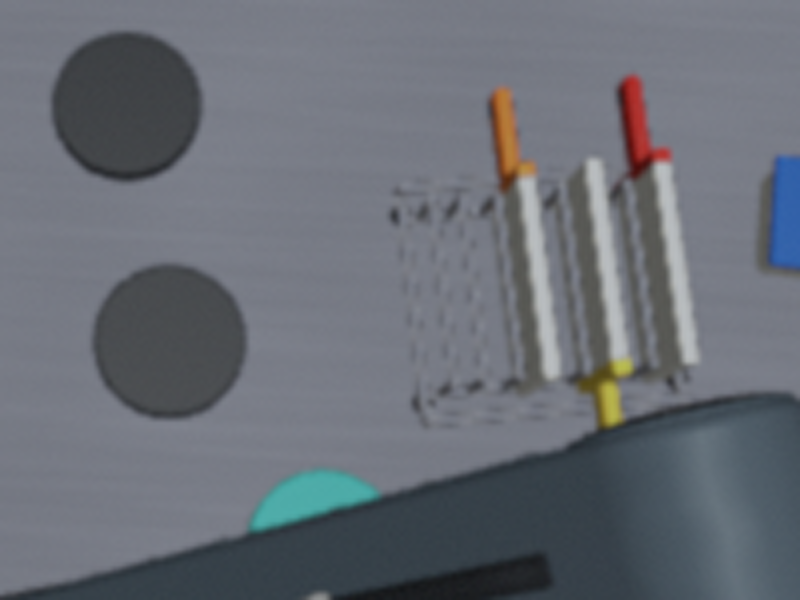

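The crop confirms the three boards: orange and red handles stick out at the back, yellow at the front. It also confirms the two dark slabs; the turquoise disc is the look-alike.

Run:
```python
from h import *
np.set_printoptions(precision=4,suppress=True)
c=lambda x,y:(285+x/4-.4,150+y/4-.4)
for n,a,b in(("or",(527,180),(550,378)),("ye",(593,162),(620,363)),("re",(655,165),(687,362))):
    A,B=[hit("top",c(*p),.141) for p in(a,b)];d=A-B
    print(n,(A+B)[:2]/2,np.linalg.norm(d),np.degrees(np.arctan2(d[1],d[0])))
for n,p in(("A",(127,103)),("B",(170,339)),("turq",(320,540))): print(n,hit("top",c(*p),.02))
s=bot.read_state();Rt=R.from_euler("z",9,degrees=True).as_matrix()@np.diag([1,-1,-1.])
print(rel([.535,-.275,.30]),np.degrees(R.from_matrix(s["tcp_rot"].T@Rt).as_rotvec())/360)
```

```text
or [ 0.505  -0.2776] 0.14573361121907907 7.790022622339336
ye [ 0.5201 -0.3264] 0.14853502864374307 8.42215081351677
re [ 0.5222 -0.373 ] 0.1458328165291755 9.637699078825483
A [0.6492 0.0303 0.02  ]
B [ 0.4617 -0.0148  0.02  ]
turq [ 0.314  -0.1381  0.02  ]
[ 7.252  -2.8932 -1.5573] [-0.0003 -0.      0.0464]
```

>>> {"op": "apply_moves", "data": {
  "plan": "0 0 -0.7 0 0 0; 0 0 -0.8 0 0 0;0.75 -0.3 0 0 0 0;0.75 -0.3 0 0 0 0;0.75 -0.3 0 0 0 0;0.75 -0.3 0 0 0 0;0.75 -0.3 0 0 0 0;0.75 -0.3 0 0 0 0;0.75 -0.3 0 0 0 0;0.75 -0.3 0 0 0 0"
}}

```text
time_s: 0.98
position: [0.4903, -0.323, 0.2974]
tcp_rot: [[0.901, 0.434, -0.0], [0.434, -0.901, 0.0], [-0.0, -0.0, -1.0]]
force: [1.0, -1.4, 0.8]
opening: 1.0
grasp_force: 0.0
```

>>> {"op": "apply_moves", "data": {
  "plan": "0.65 -0.25 0 0 0 0;0.6 -0.25 0 0 0 0;0 0 0 0 0 0.0155;0 0 0 0 0 0.0155;0 0 0 0 0 0.0155;0 0 0 0 0 0;0 0 0 0 0 0",
  "gripper": -0.25
}}

```text
time_s: 1.57
position: [0.5347, -0.2749, 0.2972]
tcp_rot: [[0.987, 0.159, -0.001], [0.159, -0.987, 0.0], [-0.001, -0.001, -1.0]]
force: [0.5, 0.0, 0.2]
opening: 0.552
grasp_force: 0.0
```

Run:
```python
from h import *
np.set_printoptions(precision=4,suppress=True)
s=bot.read_state();print(s["position"],R.from_matrix(s["tcp_rot"]).as_euler("zyx",True),s["joint_positions"],s["opening"],s["force"])
im=capture("wrist");cv2.imwrite("pics/w1.png",im[:,:,::-1]);cv2.imwrite("pics/w1t.png",capture("top")[:,:,::-1])
```

```text
[ 0.5347 -0.2749  0.2972] [  -9.1257   -0.0366 -179.9739] [-37.8479  24.1213  80.3175  -0.0019  75.6061  43.0269] 0.5516441484236867 [0.4541 0.0188 0.2107]
```

View pics/w1.png

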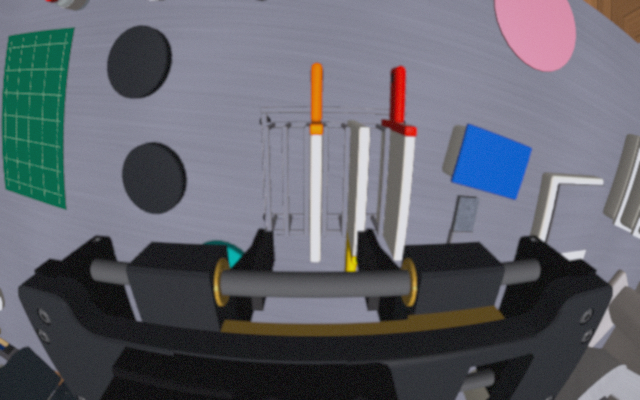

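Wrist view: the orange blade's top edge runs from (316,122) to (315,262), yellow lies around (357,125)–(350,245), and red around (405,125)–(398,262).

Run:
```python
from h import *
np.set_printoptions(precision=4,suppress=True)
im=cv2.imread("pics/w1.png")[:,:,::-1].astype(int)
g=im.min(2)
for name,c0,c1 in(("or",306,326),("re",385,416),("ye",345,372)):
  for r in(140,170,200,230):
    row=g[r,c0:c1];w=np.where(row>170)[0]+c0
    if len(w): print(name,r,w[0],w[-1],[hit("wrist",(c,r),.141)[:2].round(4).tolist() for c in (w[0]-.5,w[-1]+.5)])
for p in((316,122),(316,133),(315,262)):print(hit("wrist",p,.141))
for p in((413,134),(404,262)):print("red",hit("wrist",p,.141))
```

```text
or 140 311 321 [[0.574, -0.2637], [0.5758, -0.2749]]
or 170 311 320 [[0.5426, -0.2686], [0.5442, -0.279]]
or 200 311 320 [[0.5097, -0.2737], [0.5114, -0.2844]]
or 230 310 319 [[0.4745, -0.2779], [0.4763, -0.289]]
re 140 405 414 [[0.5913, -0.3617], [0.5934, -0.3728]]
re 170 403 412 [[0.5589, -0.3666], [0.5609, -0.378]]
re 200 401 409 [[0.5252, -0.3724], [0.5269, -0.3829]]
re 230 397 406 [[0.4891, -0.3767], [0.4908, -0.3888]]
ye 140 359 369 [[0.5822, -0.3128], [0.5843, -0.3242]]
ye 170 358 367 [[0.5506, -0.3177], [0.5523, -0.3284]]
ye 200 356 366 [[0.5174, -0.322], [0.5193, -0.3341]]
ye 230 355 361 [[0.4822, -0.3281], [0.4834, -0.336]]
[ 0.5934 -0.2663  0.141 ]
[ 0.5821 -0.2681  0.141 ]
[ 0.4346 -0.2905  0.141 ]
red [ 0.5994 -0.3697  0.141 ]
red [ 0.449  -0.3974  0.141 ]
```

>>> {"op": "apply_moves", "data": {
  "plan": "-0.1 0 0 0 0 0.002;0 0 0.5 0 0 0;0 0 0.5 0 0 0;0 0 0.5 0 0 0;0 0 0.5 0 0 0;0 0 0.5 0 0 0;0 0 0.2 0 0 0;0 0 0 0 0 0"
}}

```text
time_s: 2.33
position: [0.528, -0.275, 0.1599]
tcp_rot: [[0.99, 0.143, -0.005], [0.143, -0.99, 0.004], [-0.004, -0.004, -1.0]]
force: [-0.5, -0.1, 0.5]
opening: 0.376
grasp_force: 0.0
```

Run:
```python
from h import *
np.set_printoptions(precision=4,suppress=True)
s=bot.read_state();print(s["position"],R.from_matrix(s["tcp_rot"]).as_euler("zyx",True),s["opening"],s["force"])
im=capture("wrist");cv2.imwrite("pics/w2.png",im[:,:,::-1])
```

```text
[ 0.528  -0.275   0.1599] [  -8.2389   -0.2858 -179.7813] 0.3758701646813542 [-0.4952 -0.1117  0.5013]
```

View pics/w2.png

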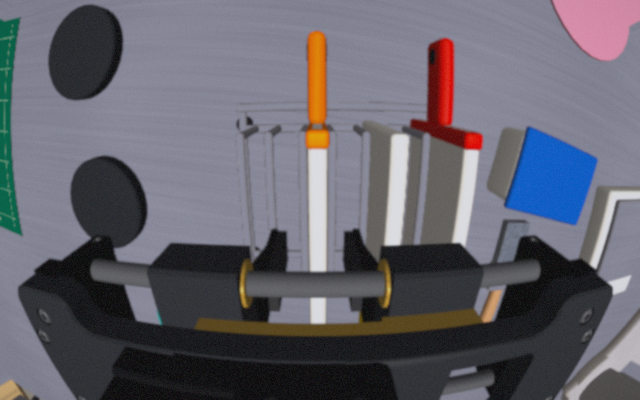

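The fingers (272–360) straddle the orange blade (column 317), centred, with the yellow blade clear of them.

>>> {"op": "apply_moves", "data": {
  "plan": "0 0 0.4 0 0 0;0 0 0.4 0 0 0;0 0 0.4 0 0 0;0 0 0 0 0 0"
}}

```text
time_s: 2.72
position: [0.5289, -0.2754, 0.1012]
tcp_rot: [[0.99, 0.144, -0.003], [0.144, -0.99, 0.002], [-0.002, -0.002, -1.0]]
force: [-0.3, -0.6, -0.3]
opening: 0.371
grasp_force: 0.0
```

>>> {"op": "apply_moves", "data": {
  "plan": "0 0 0 0 0 0;0 0 0 0 0 0;0 0 0 0 0 0;0 0 0 0 0 0;0 0 0 0 0 0;0 0 0 0 0 0",
  "gripper": -1
}}

```text
time_s: 3.22
position: [0.5308, -0.2766, 0.1041]
tcp_rot: [[0.99, 0.144, 0.002], [0.144, -0.99, -0.002], [0.002, 0.002, -1.0]]
force: [0.5, 0.5, 6.6]
opening: 0.134
grasp_force: 30.0
```

>>> {"op": "apply_moves", "data": {
  "plan": "0 0 -0.1 0 0 0;0 0 -0.2 0 0 0;0 0 -0.3 0 0 0;0 0 -0.4 0 0 0;0 0 -0.4 0 0 0;0 0 -0.4 0 0 0;0 0 -0.4 0 0 0;0 0 -0.4 0 0 0;0 0 -0.3 0 0 0;0 0 -0.2 0 0 0"
}}

```text
time_s: 4.05
position: [0.5302, -0.276, 0.2597]
tcp_rot: [[0.99, 0.144, 0.002], [0.144, -0.99, -0.001], [0.001, 0.001, -1.0]]
force: [0.2, -0.1, -2.7]
opening: 0.132
grasp_force: 30.0
```

>>> {"op": "apply_moves", "data": {
  "plan": "0 0 0 0 0 0;0 0 0 0 0 -0.004;0 0 0 0 0 -0.012;0 0 0 0 0 -0.019;0 0 0 0 0 -0.019;0 0 0 0 0 -0.019;0 0 0 0 0 -0.019;0 0 0 0 0 -0.019;0 0 0 0 0 -0.019;0 0 0 0 0 -0.019"
}}

```text
time_s: 4.88
position: [0.529, -0.2752, 0.2559]
tcp_rot: [[0.466, 0.885, -0.003], [0.885, -0.466, 0.002], [0.001, -0.003, -1.0]]
force: [0.8, -0.4, -2.9]
opening: 0.134
grasp_force: 30.0
```

>>> {"op": "apply_moves", "data": {
  "plan": "0 0 0 0 0 -0.019;0 0 0 0 0 -0.019;0 0 0 0 0 -0.019;0 0 0 0 0 -0.019;0 0 0 0 0 -0.019;0 0 0 0 0 -0.019;0 0 0 0 0 -0.019;0 0 0 0 0 -0.019;0 0 0 0 0 -0.019;0 0 0 0 0 -0.019"
}}

```text
time_s: 5.72
position: [0.529, -0.2752, 0.2559]
tcp_rot: [[-0.651, 0.759, -0.003], [0.759, 0.651, 0.002], [0.003, -0.001, -1.0]]
force: [0.5, -0.1, -3.2]
opening: 0.134
grasp_force: 30.0
```

>>> {"op": "apply_moves", "data": {
  "plan": "0 0 0 0 0 -0.019;0 0 0 0 0 -0.019;0 0 0 0 0 -0.019;0 0 0 0 0 -0.019;0 0 0 0 0 -0.019;0 0 0 0 0 -0.019;0 0 0 0 0 -0.019;0 0 0 0 0 -0.019;0 0 0 0 0 -0.008;0 0 0 0 0 0"
}}

```text
time_s: 6.55
position: [0.5291, -0.2753, 0.256]
tcp_rot: [[-0.99, -0.138, -0.003], [-0.138, 0.99, 0.002], [0.002, 0.002, -1.0]]
force: [-1.1, -0.0, -2.2]
opening: 0.135
grasp_force: 30.0
```

Run:
```python
from h import *
np.set_printoptions(precision=4,suppress=True)
s=bot.read_state();print(s["position"],R.from_matrix(s["tcp_rot"]).as_euler("zyx",True),s["joint_positions"])
print(rel([.5308-.0317,-.2766-.0046,.25]))
im=capture("wrist");cv2.imwrite("pics/w3.png",im[:,:,::-1])
```

```text
[ 0.5291 -0.2753  0.256 ] [ 172.0667   -0.1479 -179.881 ] [ -38.2144   26.0179   83.9716    0.0021   70.2002 -136.1487]
[ 0.6104 -0.0345  0.1217]
```

View pics/w3.png

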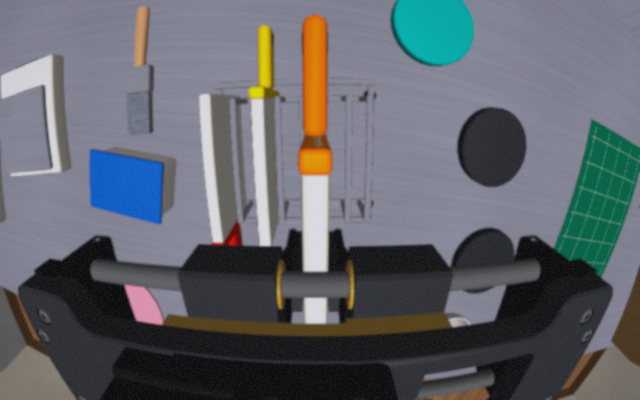

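The orange board is now reversed, with its handle at (315,75) on the robot side. Next I shift it along the slot and lower it to just above the hoops.

>>> {"op": "apply_moves", "data": {
  "plan": "0.2 -0.025 0 0 0 -0.001;0.3 0 0 0 0 0;0.11 0 0 0 0 0;0 0 0.3 0 0 0;0 0 0.4 0 0 0;0 0 0.4 0 0 0;0 0 0.3 0 0 0;0 0 0.1 0 0 0;0 0 0 0 0 0;0 0 0 0 0 0"
}}

```text
time_s: 7.43
position: [0.5001, -0.2818, 0.1829]
tcp_rot: [[-0.99, -0.143, 0.0], [-0.143, 0.99, -0.0], [-0.0, -0.0, -1.0]]
force: [-0.1, 0.6, -2.5]
opening: 0.138
grasp_force: 30.0
```

Run:
```python
from h import *
np.set_printoptions(precision=4,suppress=True)
s=bot.read_state();print(s["position"],R.from_matrix(s["tcp_rot"]).as_euler("zyx",True),s["force"])
print(rel([.5308-.0317,-.2766-.0046,.104]))
im=capture("side");cv2.imwrite("pics/s3.png",cv2.resize(im[90:220,310:470,::-1],None,fx=4.5,fy=4.5,interpolation=cv2.INTER_CUBIC))
```

```text
[ 0.5001 -0.2818  0.1829] [171.7727   0.0215 179.9846] [-0.1126  0.6204 -2.5309]
[0.0179 0.015  1.5776]
```

View pics/s3.png

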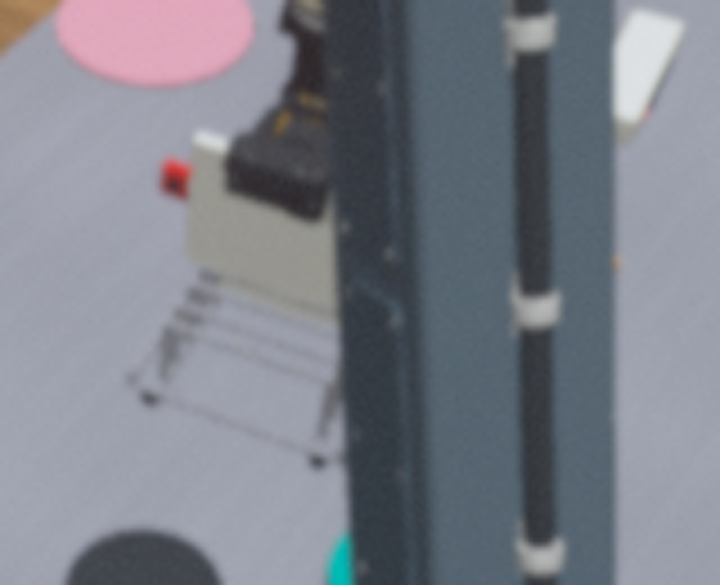

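The board is level above the rack. I'm inserting it slowly.

>>> {"op": "apply_moves", "data": {
  "plan": "0 0.02 0.1 0 0 0;0 0 0.2 0 0 0;0 0 0.2 0 0 0;0 0 0.15 0 0 0;0 0 0 0 0 0"
}}

```text
time_s: 7.9
position: [0.4985, -0.2794, 0.1478]
tcp_rot: [[-0.99, -0.144, -0.004], [-0.144, 0.99, 0.003], [0.003, 0.004, -1.0]]
force: [-0.5, 0.2, -2.6]
opening: 0.137
grasp_force: 30.0
```

Force is free, so the foot (z≈0.060) is already inside the hoops.

>>> {"op": "apply_moves", "data": {
  "plan": "0 0 0.2 0 0 0;0 0 0.2 0 0 0;0 0 0.2 0 0 0;0 0 0.15 0 0 0;0 0 0 0 0 0"
}}

```text
time_s: 8.32
position: [0.4986, -0.2796, 0.1103]
tcp_rot: [[-0.99, -0.143, -0.003], [-0.143, 0.99, 0.003], [0.003, 0.003, -1.0]]
force: [-0.0, 0.7, -2.6]
opening: 0.131
grasp_force: 30.0
```

>>> {"op": "apply_moves", "data": {
  "plan": "0 0 0.08 0 0 0;0 0 0.06 0 0 0;0 0 0 0 0 0;0 0 0 0 0 0"
}}

```text
time_s: 8.65
position: [0.4999, -0.2806, 0.1057]
tcp_rot: [[-0.99, -0.144, 0.0], [-0.144, 0.99, -0.0], [-0.0, -0.0, -1.0]]
force: [-0.4, 0.4, -3.1]
opening: 0.135
grasp_force: 30.0
```

>>> {"op": "apply_moves", "data": {
  "plan": "0 0 0.04 0 0 0;0 0 0.03 0 0 0;0 0 0 0 0 0;0 0 0 0 0 0"
}}

```text
time_s: 8.98
position: [0.5005, -0.2811, 0.1041]
tcp_rot: [[-0.99, -0.144, 0.002], [-0.144, 0.99, -0.002], [-0.002, -0.002, -1.0]]
force: [-1.2, 1.7, 7.6]
opening: 0.136
grasp_force: 30.0
```

>>> {"op": "apply_moves", "data": {
  "plan": "0 0 0 0 0 0;0 0 0 0 0 0;0 0 0 0 0 0;0 0 0 0 0 0",
  "gripper": -0.25
}}

```text
time_s: 9.32
position: [0.4998, -0.2806, 0.1021]
tcp_rot: [[-0.99, -0.144, 0.0], [-0.144, 0.99, -0.0], [-0.0, -0.0, -1.0]]
force: [0.3, 0.5, -0.1]
opening: 0.334
grasp_force: 0.0
```

>>> {"op": "apply_moves", "data": {
  "plan": "0 0 -0.3 0 0 0;0 0 -0.5 0 0 0;0 0 -0.6 0 0 0;0 0 -0.6 0 0 0;0 0 -0.5 0 0 0;0 0 -0.5 0 0 0;0 0 0 0 0 0"
}}

```text
time_s: 9.9
position: [0.5023, -0.2826, 0.2574]
tcp_rot: [[-0.99, -0.144, 0.008], [-0.144, 0.99, -0.007], [-0.007, -0.008, -1.0]]
force: [0.7, -1.1, -0.2]
opening: 0.375
grasp_force: 0.0
```

Run:
```python
from h import *
np.set_printoptions(precision=4,suppress=True)
s=bot.read_state();print(s["position"],R.from_matrix(s["tcp_rot"]).as_euler("zyx",True),s["force"])
im=capture("wrist");cv2.imwrite("pics/w4.png",im[:,:,::-1])
```

```text
[ 0.5023 -0.2826  0.2574] [171.7335   0.4763 179.5901] [ 0.7251 -1.1001 -0.1696]
```

View pics/w4.png

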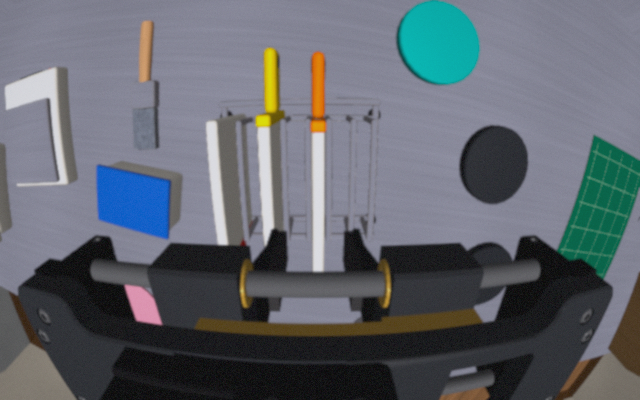

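Orange is seated, handle to the front (318,90). Now the red board.

>>> {"op": "apply_moves", "data": {
  "plan": "-0.2 -0.6 0 0 0 0;-0.2 -0.7 0 0 0 0;-0.19 -0.6 0.3 0 0 0;0 0 0.4 0 0 0;0 0 0.4 0 0 0;0 0 0.3 0 0 0;0 0 0.2 0 0 0;0 0 0 0 0 0;0 0 0 0 0 0"
}}

```text
time_s: 10.7
position: [0.5421, -0.3698, 0.1708]
tcp_rot: [[-0.99, -0.144, -0.002], [-0.144, 0.99, 0.002], [0.002, 0.002, -1.0]]
force: [-0.3, -0.7, -0.2]
opening: 0.374
grasp_force: 0.0
```

Run:
```python
from h import *
np.set_printoptions(precision=4,suppress=True)
s=bot.read_state();print(s["position"],R.from_matrix(s["tcp_rot"]).as_euler("zyx",True),s["force"],s["joint_positions"])
print(rel([.5455,-.3749,.1]))
im=capture("wrist");cv2.imwrite("pics/w5.png",im[:,:,::-1])
```

```text
[ 0.5421 -0.3698  0.1708] [ 171.7409   -0.1042 -179.901 ] [-0.263  -0.7371 -0.1931] [ -44.0337   35.9499   79.9867   -0.0014   64.2071 -142.2923]
[-0.054 -0.114  1.416]
```

View pics/w5.png

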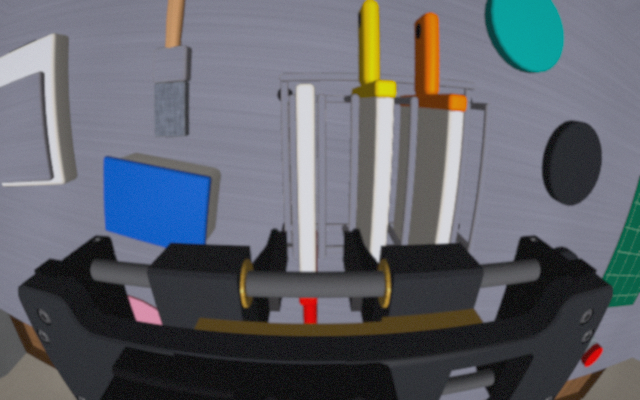

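The red blade (column ~307) sits slightly left of the finger centre (316), matching the computed −5.7 mm shift.

>>> {"op": "apply_moves", "data": {
  "plan": "-0.05 -0.11 0 0 0 0;0 0 0 0 0 0;0 0 0.4 0 0 0;0 0 0.4 0 0 0;0 0 0.4 0 0 0;0 0 0.2 0 0 0;0 0 0 0 0 0;0 0 0 0 0 0"
}}

```text
time_s: 11.42
position: [0.5462, -0.3756, 0.1024]
tcp_rot: [[-0.99, -0.144, 0.0], [-0.144, 0.99, -0.0], [-0.0, -0.0, -1.0]]
force: [-0.7, -0.2, 0.1]
opening: 0.377
grasp_force: 0.0
```

>>> {"op": "apply_moves", "data": {
  "plan": "0 0 0 0 0 0;0 0 0 0 0 0;0 0 0 0 0 0;0 0 0 0 0 0;0 0 0 0 0 0;0 0 0 0 0 0",
  "gripper": -1
}}

```text
time_s: 11.92
position: [0.5463, -0.3758, 0.103]
tcp_rot: [[-0.99, -0.143, 0.001], [-0.143, 0.99, -0.001], [-0.001, -0.001, -1.0]]
force: [-0.4, 1.0, 3.5]
opening: 0.135
grasp_force: 30.0
```

>>> {"op": "apply_moves", "data": {
  "plan": "0 0 -0.1 0 0 0;0 0 -0.2 0 0 0;0 0 -0.3 0 0 0;0 0 -0.4 0 0 0;0 0 -0.4 0 0 0;0 0 -0.4 0 0 0;0 0 -0.4 0 0 0;0 0 -0.4 0 0 0;0 0 -0.3 0 0 0;0 0 -0.2 0 0 0"
}}

```text
time_s: 12.75
position: [0.5462, -0.3756, 0.2594]
tcp_rot: [[-0.99, -0.144, 0.002], [-0.144, 0.99, -0.002], [-0.001, -0.002, -1.0]]
force: [-0.1, -0.3, -3.1]
opening: 0.138
grasp_force: 30.0
```

>>> {"op": "apply_moves", "data": {
  "plan": "0 0 0 0 0 0;0 0 0 0 0 0.004;0 0 0 0 0 0.012;0 0 0 0 0 0.019;0 0 0 0 0 0.019;0 0 0 0 0 0.019;0 0 0 0 0 0.019;0 0 0 0 0 0.019;0 0 0 0 0 0.019;0 0 0 0 0 0.019"
}}

```text
time_s: 13.58
position: [0.5451, -0.3746, 0.2552]
tcp_rot: [[-0.698, 0.716, -0.003], [0.716, 0.698, 0.002], [0.004, -0.0, -1.0]]
force: [-0.4, -0.8, -2.9]
opening: 0.136
grasp_force: 30.0
```

>>> {"op": "apply_moves", "data": {
  "plan": "0 0 0 0 0 0.019;0 0 0 0 0 0.019;0 0 0 0 0 0.019;0 0 0 0 0 0.019;0 0 0 0 0 0.019;0 0 0 0 0 0.019;0 0 0 0 0 0.019;0 0 0 0 0 0.019;0 0 0 0 0 0.019;0 0 0 0 0 0.019"
}}

```text
time_s: 14.42
position: [0.5451, -0.3746, 0.2552]
tcp_rot: [[0.409, 0.913, -0.003], [0.913, -0.409, 0.002], [0.001, -0.003, -1.0]]
force: [-0.1, -0.2, -2.5]
opening: 0.134
grasp_force: 30.0
```

>>> {"op": "apply_moves", "data": {
  "plan": "0 0 0 0 0 0.019;0 0 0 0 0 0.019;0 0 0 0 0 0.019;0 0 0 0 0 0.019;0 0 0 0 0 0.019;0 0 0 0 0 0.019;0 0 0 0 0 0.019;0 0 0 0 0 0.019;0 0 0 0 0 0.009;0 0 0 0 0 0"
}}

```text
time_s: 15.25
position: [0.5451, -0.3747, 0.2554]
tcp_rot: [[0.99, 0.143, -0.002], [0.143, -0.99, 0.002], [-0.002, -0.003, -1.0]]
force: [0.3, 0.1, -2.6]
opening: 0.134
grasp_force: 30.0
```

Run:
```python
from h import *
np.set_printoptions(precision=4,suppress=True)
s=bot.read_state();print(s["position"],R.from_matrix(s["tcp_rot"]).as_euler("zyx",True),s["force"],s["joint_positions"])
print(rel([.5146,-.3802,.175]))
```

```text
[ 0.5451 -0.3747  0.2554] [  -8.2041   -0.1372 -179.8672] [ 0.3481  0.1141 -2.5812] [-44.1616  31.4154  74.175   -0.0004  74.6006  37.6343]
[-0.6168  0.0265  1.6086]
```

>>> {"op": "apply_moves", "data": {
  "plan": "-0.2 0.02 0 0 0 0;-0.3 0 0 0 0 0;-0.11 0 0 0 0 0;0 0 0.3 0 0 0;0 0 0.4 0 0 0;0 0 0.4 0 0 0;0 0 0.3 0 0 0;0 0 0.05 0 0 0;0 0 0 0 0 0;0 0 0 0 0 0"
}}

```text
time_s: 16.08
position: [0.5161, -0.3812, 0.1852]
tcp_rot: [[0.99, 0.144, 0.001], [0.144, -0.99, -0.001], [0.001, 0.001, -1.0]]
force: [0.1, 0.2, -3.0]
opening: 0.134
grasp_force: 30.0
```

>>> {"op": "apply_moves", "data": {
  "plan": "0 0 0.1 0 0 0;0 0 0.15 0 0 0;0 0 0.2 0 0 0;0 0 0.15 0 0 0;0 0 0 0 0 0"
}}

```text
time_s: 16.5
position: [0.5147, -0.3796, 0.1521]
tcp_rot: [[0.99, 0.144, -0.003], [0.144, -0.99, 0.003], [-0.003, -0.003, -1.0]]
force: [-1.3, 1.3, -3.0]
opening: 0.135
grasp_force: 30.0
```

>>> {"op": "apply_moves", "data": {
  "plan": "0 0 0.2 0 0 0;0 0 0.2 0 0 0;0 0 0.2 0 0 0;0 0 0.2 0 0 0;0 0 0.08 0 0 0;0 0 0 0 0 0;0 0 0 0 0 0"
}}

```text
time_s: 17.08
position: [0.5158, -0.3807, 0.1101]
tcp_rot: [[0.99, 0.144, -0.0], [0.144, -0.99, 0.0], [-0.0, -0.0, -1.0]]
force: [0.6, 0.3, -2.4]
opening: 0.14
grasp_force: 30.0
```

>>> {"op": "apply_moves", "data": {
  "plan": "0 0 0.07 0 0 0;0 0 0.05 0 0 0;0 0 0 0 0 0;0 0 0 0 0 0"
}}

```text
time_s: 17.42
position: [0.5159, -0.3809, 0.1047]
tcp_rot: [[0.99, 0.144, 0.0], [0.144, -0.99, -0.0], [0.0, 0.001, -1.0]]
force: [0.8, -0.2, -2.9]
opening: 0.137
grasp_force: 30.0
```

>>> {"op": "apply_moves", "data": {
  "plan": "0 0 0.04 0 0 0;0 0 0.03 0 0 0;0 0 0 0 0 0;0 0 0 0 0 0"
}}

```text
time_s: 17.75
position: [0.5164, -0.381, 0.1029]
tcp_rot: [[0.99, 0.144, 0.001], [0.144, -0.99, -0.001], [0.001, 0.001, -1.0]]
force: [-0.9, 2.3, 5.2]
opening: 0.137
grasp_force: 30.0
```

>>> {"op": "apply_moves", "data": {
  "plan": "0 0 0 0 0 0;0 0 0 0 0 0;0 0 0 0 0 0;0 0 0 0 0 0",
  "gripper": -0.25
}}

```text
time_s: 18.08
position: [0.5159, -0.3809, 0.1011]
tcp_rot: [[0.99, 0.143, 0.0], [0.143, -0.99, -0.0], [0.0, 0.0, -1.0]]
force: [-0.6, 0.2, -0.6]
opening: 0.333
grasp_force: 0.0
```

>>> {"op": "apply_moves", "data": {
  "plan": "0 0 -0.3 0 0 0;0 0 -0.5 0 0 0;0 0 -0.6 0 0 0;0 0 -0.6 0 0 0;0 0 -0.6 0 0 0;0 0 -0.5 0 0 0;0 0 -0.5 0 0 0;0 0 0 0 0 0"
}}

```text
time_s: 18.75
position: [0.5182, -0.3831, 0.2872]
tcp_rot: [[0.99, 0.144, 0.008], [0.144, -0.99, -0.009], [0.007, 0.01, -1.0]]
force: [0.4, -0.6, 0.2]
opening: 0.378
grasp_force: 0.0
```

Run:
```python
from h import *
np.set_printoptions(precision=4,suppress=True)
s=bot.read_state();print(s["position"],R.from_matrix(s["tcp_rot"]).as_euler("zyx",True),s["force"],s["opening"])
im=capture("wrist");cv2.imwrite("pics/w6.png",im[:,:,::-1])
im=capture("side");cv2.imwrite("pics/s6.png",im[:,:,::-1])
im=capture("top");cv2.imwrite("pics/t6.png",im[:,:,::-1])
```

```text
[ 0.5182 -0.3831  0.2872] [ -8.2589   0.4741 179.5051] [ 0.4029 -0.606   0.1605] 0.3775723390234035
```

View pics/w6.png

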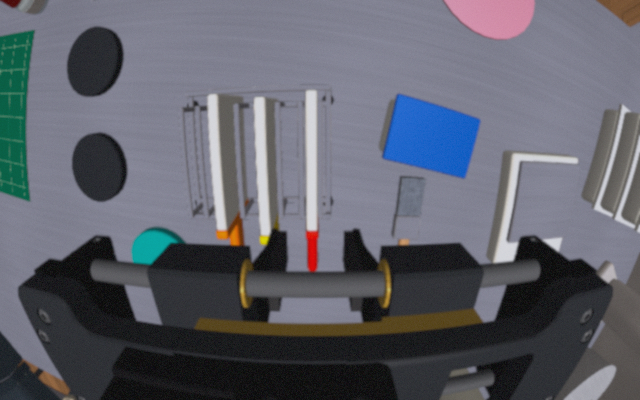

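All three handles now stick out at the front, and the red one is at (312,250). Next: check the seating along the slots, then measure the mat and slabs.

```bash
cat > m.py <<'E'
from h import *
np.set_printoptions(precision=4,suppress=True)
def top(save=None):
    im=capture("top");hsv=cv2.cvtColor(im,cv2.COLOR_RGB2HSV);H,S,V=[hsv[...,i].astype(int) for i in range(3)]
    if save: cv2.imwrite(save,im[:,:,::-1])
    dark=(V<100)&(S<70); dark[:,:150]=0;dark[:140]=0;dark[290:]=0;dark[:,380:]=0
    out=[]
    for c in blobs(cv2.morphologyEx(dark.astype(np.uint8),cv2.MORPH_OPEN,np.ones((7,7))),400):
        (x,y),r=cv2.minEnclosingCircle(c);a=cv2.contourArea(c)
        print("dark px",round(x),round(y),"r",round(r,1),"fill",round(a/np.pi/r/r,2),hit("top",(x,y),.017)[:2])
    g=cv2.morphologyEx(((H>62)&(H<88)&(S>110)).astype(np.uint8),cv2.MORPH_CLOSE,np.ones((7,7)))
    c=cv2.convexHull(blobs(g)[0]);q=cv2.approxPolyDP(c,6,True)[:,0]
    print("mat",[hit("top",p,.001)[:2].round(3).tolist() for p in q])
E
python3 - <<'E'
from m import *
top()
im=cv2.imread("pics/w6.png")[:,:,::-1]
# blade ends, from the frame before this capture (arm still)
for n,a,b in(("re",(312,90),(312,240)),("or",(214,95),(222,237))):
    A,B=hit("wrist",a,.141),hit("wrist",b,.141);print(n,A[:2],B[:2],(A+B)[:2]/2,np.linalg.norm(A-B))
E
```

```text
dark px 325 272 r 54.8 fill 0.39 [ 0.3461 -0.015 ]
dark px 324 179 r 18.8 fill 0.95 [0.6397 0.0064]
dark px 364 216 r 21.9 fill 0.32 [ 0.5273 -0.1273]
mat [[0.722, 0.439], [0.716, 0.205], [0.363, 0.22], [0.374, 0.451]]
re [ 0.6051 -0.3632] [ 0.4512 -0.3851] [ 0.5281 -0.3742] 0.15543052695380502
or [ 0.5899 -0.2674] [ 0.4388 -0.2863] [ 0.5143 -0.2769] 0.1522273987414822
```

The board centres are within 2 mm of where they started. Slab A has been knocked to (0.640, 0.006). The mat centre is about (0.544, 0.329), yaw −2°. My slab targets are A (0.622, 0.326) and B (0.464, 0.332). I'm moving behind slab A.

>>> {"op": "apply_moves", "data": {
  "plan": "0.37 -0.61 0 0 0 0;0.37 -0.61 0 0 0 0;0.37 -0.61 0 0 0 0;0.37 -0.61 0 0 0 0;0.37 -0.61 0 0 0 0;0.37 -0.61 0 0 0 0;0.37 -0.61 0 0 0 0;0.37 -0.61 0 0 0 0;0.35 -0.61 0 0 0 0;0 0 0 0 0 0",
  "gripper": 1
}}

```text
time_s: 19.78
position: [0.6409, -0.0784, 0.2786]
tcp_rot: [[0.989, 0.15, -0.003], [0.15, -0.989, 0.005], [-0.002, -0.005, -1.0]]
force: [0.4, 0.2, 0.4]
opening: 0.981
grasp_force: 0.0
```

>>> {"op": "apply_moves", "data": {
  "plan": "0 0 0 0 0 -0.018;0 0 0 0 0 -0.018;0 0 0 0 0 -0.018;0 0 0 0 0 -0.018;0 0 0 0 0 -0.018;0 0 0 0 0 -0.018;0 0 0 0 0 -0.018;0 0 0 0 0 -0.018;0 0 0 0 0 -0.018;0 0 0 0 0 -0.018"
}}

```text
time_s: 20.62
position: [0.6391, -0.0855, 0.2787]
tcp_rot: [[0.286, 0.958, -0.004], [0.958, -0.286, 0.001], [-0.0, -0.004, -1.0]]
force: [-0.2, -0.4, -0.0]
opening: 0.997
grasp_force: 0.0
```

>>> {"op": "apply_moves", "data": {
  "plan": "0 0 0 0 0 -0.018;0 0 0 0 0 -0.018;0 0 0 0 0 -0.018;0 0 0.6 0 0 0;0 0 0.8 0 0 0;0 0 0.8 0 0 0;0 0 0.6 0 0 0;0 0 0.3 0 0 0;0 0 0 0 0 0;0 0 0 0 0 0"
}}

```text
time_s: 21.45
position: [0.6387, -0.0852, 0.1238]
tcp_rot: [[-0.043, 0.999, -0.005], [0.999, 0.043, 0.001], [0.002, -0.005, -1.0]]
force: [0.2, 0.4, 0.6]
opening: 1.002
grasp_force: 0.0
```

Run:
```python
from m import *
top()
s=bot.read_state();print(s["position"],R.from_matrix(s["tcp_rot"]).as_euler("zyx",True),s["force"],s["opening"],s["joint_positions"])
im=capture("wrist");cv2.imwrite("pics/w7.png",im[:,:,::-1])
```

```text
dark px 283 252 r 72.0 fill 0.32 [0.3988 0.1195]
dark px 310 186 r 64.8 fill 0.27 [0.615  0.0481]
mat [[0.722, 0.439], [0.716, 0.205], [0.367, 0.306], [0.374, 0.451]]
[ 0.6401 -0.0856  0.1256] [ -92.4805   -0.0511 -179.9888] [0.2811 0.3594 0.46  ] 0.9979143203482244 [-17.5128  38.344   83.6551  -0.0055  58.053  -19.9904]
```

View pics/w7.png

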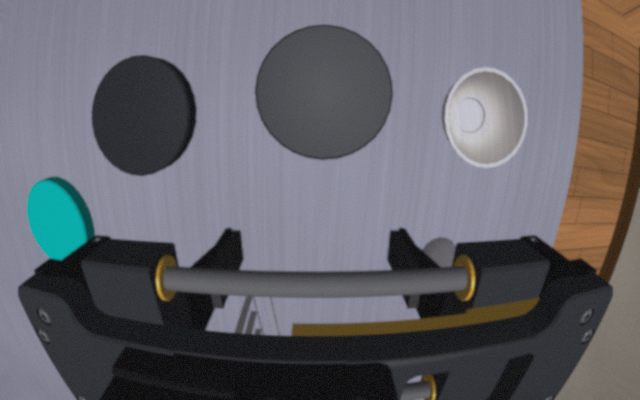

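Slab A is at (324,91), slab B at (145,115), and the bowl is at (485,117). The nozzle at (440,248) is near the right finger.

Run:
```python
from m import *
im=cv2.imread("pics/w7.png");g=cv2.cvtColor(im,cv2.COLOR_BGR2GRAY)
for n,roi in(("A",(250,20,400,165)),("B",(85,50,200,180))):
    x0,y0,x1,y1=roi;m=np.zeros_like(g);m[y0:y1,x0:x1]=g[y0:y1,x0:x1]<95
    c=blobs(m)[0][:,0];P=np.array([hit("wrist",p,.02)[:2] for p in c],np.float32)
    print(n,cv2.minEnclosingCircle(P),cv2.fitEllipse(P))
print("nozzle",hit("wrist",(440,240),.055),hit("top",(376,142),.03))
s=bot.read_state()
```

```text
A ((0.6438055038452148, 0.005253801122307777), 0.05964754521846771) ((0.6438013911247253, 0.005269458517432213), (0.11781356483697891, 0.11788046360015869), 82.2650146484375)
B ((0.4674232304096222, -0.015427694655954838), 0.06261734664440155) ((0.46693333983421326, -0.014839434996247292), (0.11711405962705612, 0.1240130364894867), 93.57064056396484)
nozzle [ 0.7523 -0.1141  0.055 ] [ 0.7684 -0.1544  0.03  ]
```

>>> {"op": "apply_moves", "data": {
  "plan": "0 0.16 0 0 0 -0.004;0 0 0.5 0 0 0;0 0 0.6 0 0 0;0 0 0.5 0 0 0;0 0 0.4 0 0 0;0 0 0.2 0 0 0;0 0 0.1 0 0 0;0 0 0 0 0 0;0 0 0 0 0 0"
}}

```text
time_s: 22.3
position: [0.6495, -0.0853, 0.0124]
tcp_rot: [[-0.069, 0.998, 0.003], [0.998, 0.069, -0.001], [-0.001, 0.003, -1.0]]
force: [1.0, -0.4, -0.1]
opening: 1.001
grasp_force: 0.0
```

>>> {"op": "apply_moves", "data": {
  "plan": "0.1 0 0.08 0 0 0;0.2 0 0 0 0 0;0.2 0 0 0 0 0;0.2 0 0 0 0 0;0.25 0 0 0 0 0;0.25 0 0 0 0 0;0.25 0 0 0 0 0;0.25 0 0 0 0 0;0.25 0 0 0 0 0;0.25 0 0 0 0 0"
}}

```text
time_s: 23.13
position: [0.641, 0.0256, 0.0075]
tcp_rot: [[-0.069, 0.998, 0.001], [0.998, 0.069, -0.001], [-0.001, 0.001, -1.0]]
force: [0.0, -5.6, 2.6]
opening: 0.999
grasp_force: 2.5
```

```bash
cat > w.py <<'E'
from m import *
def slab(save=None,roi=(200,0,440,235)):
    s=bot.read_state();print(s["position"],R.from_matrix(s["tcp_rot"]).as_euler("zyx",True)[0],s["force"])
    im=capture("wrist");g=cv2.cvtColor(im,cv2.COLOR_RGB2GRAY)
    if save: cv2.imwrite(save,im[:,:,::-1])
    x0,y0,x1,y1=roi;m=np.zeros_like(g);m[y0:y1,x0:x1]=g[y0:y1,x0:x1]<85
    m=cv2.morphologyEx(m,cv2.MORPH_OPEN,np.ones((9,9)))
    c=blobs(m)[0][:,0];c=c[(c[:,1]<190)];P=np.array([hit("wrist",p,.02,s)[:2] for p in c],np.float32)
    print("slab",cv2.fitEllipse(P),len(P))
E
python3 -c "
from w import *
slab('pics/w8.png')"
```

```text
[0.641  0.0256 0.0075] -93.97119665385716 [ 0.0114 -5.5747  2.6195]
slab ((0.6321313381195068, 0.09069908410310745), (0.0555533841252327, 0.11831812560558319), 92.01045227050781) 541
```

View pics/w8.png

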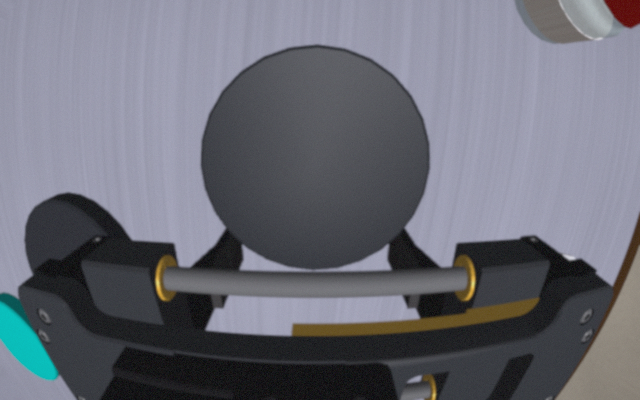

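Slab A is centred between both fingers, centre at (315,157). The jar, at (570,15), lies clear of the path.

>>> {"op": "apply_moves", "data": {
  "plan": "0.25 0 0 0 0 0;0.3 0 0 0 0 0;0.3 0 0 0 0 0;0.3 0 0 0 0 0;0.3 0 0 0 0 0;0.3 0 0 0 0 0;0.3 0 0 0 0 0;0.3 0 0 0 0 0;0.3 0 0 0 0 0;0.3 0 0 0 0 0"
}}

```text
time_s: 24.02
position: [0.6299, 0.1726, 0.0071]
tcp_rot: [[-0.069, 0.998, -0.001], [0.998, 0.069, -0.001], [-0.001, -0.001, -1.0]]
force: [0.0, -6.0, 2.5]
opening: 1.0
grasp_force: 2.6
```

>>> {"op": "apply_moves", "data": {
  "plan": "0.3 0 0 0 0 0;0.3 0 0 0 0 0;0.3 0 0 0 0 0;0.3 0 0 0 0 0;0.25 0 0 0 0 0;0.2 0 0 0 0 0;0.15 0 0 0 0 0;0.1 0 0 0 0 0;0 0 0 0 0 0"
}}

```text
time_s: 24.77
position: [0.6233, 0.2681, 0.007]
tcp_rot: [[-0.069, 0.998, -0.001], [0.998, 0.069, 0.001], [0.001, -0.001, -1.0]]
force: [0.3, -2.2, 1.7]
opening: 1.001
grasp_force: 1.2
```

```bash
python3 -c "
from w import *
slab('pics/w9.png')
print(hit('wrist',(315,157),.02))"
```

```text
[0.6233 0.2681 0.007 ] -93.97235113107301 [ 0.2502 -2.2195  1.6921]
slab ((0.622192919254303, 0.3328167796134949), (0.07095491886138916, 0.11688221991062164), 99.21666717529297) 332
[0.6185 0.3226 0.02  ]
```

>>> {"op": "apply_moves", "data": {
  "plan": "-0.2 0 0 0 0 0;-0.4 0 0 0 0 0;0 0 -0.5 0 0 0;0 0 -0.8 0 0 0;0 0 -0.8 0 0 0;0 0 -0.8 0 0 0;0 0 -0.5 0 0 0;0 0 0 0 0 0"
}}

```text
time_s: 25.48
position: [0.6302, 0.2375, 0.1842]
tcp_rot: [[-0.068, 0.998, 0.013], [0.998, 0.068, 0.004], [0.003, 0.013, -1.0]]
force: [1.0, -0.8, -0.0]
opening: 0.998
grasp_force: 0.0
```

>>> {"op": "apply_moves", "data": {
  "plan": "-0.67 -0.36 0 0 0 0;-0.67 -0.36 0 0 0 0;-0.67 -0.36 0 0 0 0;-0.67 -0.36 0 0 0 0;-0.67 -0.36 0 0 0 0;-0.67 -0.36 0 0 0 0;-0.67 -0.36 0 0 0 0;-0.67 -0.36 0 0 0 0;-0.67 -0.36 0 0 0 0;-0.67 -0.36 0 0 0 0"
}}

```text
time_s: 26.32
position: [0.4678, -0.1109, 0.1762]
tcp_rot: [[-0.068, 0.998, -0.001], [0.998, 0.068, 0.002], [0.002, -0.001, -1.0]]
force: [-0.7, -0.4, -0.1]
opening: 0.999
grasp_force: 0.0
```

>>> {"op": "apply_moves", "data": {
  "plan": "0 0 0 0 0 0.006;0 0 0.3 0 0 0;0 0 0.3 0 0 0;0 0 0.3 0 0 0;0 0 0.2 0 0 0;0 0 0 0 0 0;0 0 0 0 0 0"
}}

```text
time_s: 26.9
position: [0.4685, -0.1095, 0.1211]
tcp_rot: [[-0.03, 1.0, -0.002], [1.0, 0.03, 0.002], [0.002, -0.002, -1.0]]
force: [0.0, 0.9, -0.3]
opening: 1.0
grasp_force: 0.0
```

Run:
```python
from w import *
slab('pics/w10.png',(180,0,470,235))
print(bot.read_state()["joint_positions"])
```

```text
[ 0.4685 -0.1095  0.1211] -91.71148885314517 [ 0.0251  0.8766 -0.2724]
slab ((0.46191906929016113, -0.015046341344714165), (0.11713734269142151, 0.11727619916200638), 84.56079864501953) 387
[-26.5024  28.7009 107.8155   0.0378  43.5373 -28.2591]
```

View pics/w10.png

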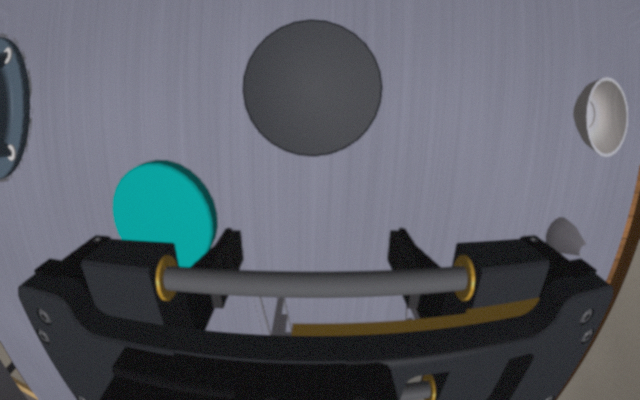

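Slab B is at (312,88), i.e. (0.462, −0.015). The turquoise disc, right edge (215,225), is near the left finger, so I'm checking the clearance.

Run:
```python
from w import *
print(hit("wrist",(215,222),.02),hit("wrist",(164,213),.02))
t=np.array([.464,.330]);b=np.array([.462,-.015]);d=t-b;d/=np.hypot(*d)
print(np.degrees(np.arctan2(d[1],d[0])),rel([*(b-.088*d),.008]))
```

```text
[ 0.3735 -0.1399  0.02  ] [ 0.3189 -0.1332  0.02  ]
89.66785427425307 [ 0.1379 -0.1482  2.2756]
```

>>> {"op": "apply_moves", "data": {
  "plan": "0.1 -0.14 0 0 0 0.006;0 0 0.5 0 0 0;0 0 0.5 0 0 0;0 0 0.5 0 0 0;0 0 0.4 0 0 0;0 0 0.2 0 0 0;0 0 0.1 0 0 0;0 0 0 0 0 0;0 0 0 0 0 0"
}}

```text
time_s: 27.7
position: [0.4629, -0.1052, 0.0127]
tcp_rot: [[0.007, 1.0, 0.001], [1.0, -0.007, -0.001], [-0.001, 0.001, -1.0]]
force: [-0.9, -0.3, 0.2]
opening: 1.003
grasp_force: 0.0
```

```bash
python3 -c "
from w import *
s=bot.read_state();print(s['position'],s['force'],R.from_matrix(s['tcp_rot']).as_euler('zyx',True),rel([.4625,-.1,.008]))"
```

```text
[ 0.4629 -0.1052  0.0127] [-0.8987 -0.2537  0.2468] [-89.6133   0.0703 179.97  ] [ 0.1049 -0.0097  0.0941]
```

>>> {"op": "apply_moves", "data": {
  "plan": "0.1 0 0.09 0 0 0;0.2 0 0 0 0 0;0.2 0 0 0 0 0;0.2 0 0 0 0 0;0.25 0 0 0 0 0;0.25 0 0 0 0 0;0.25 0 0 0 0 0;0.25 0 0 0 0 0;0.25 0 0 0 0 0;0.25 0 0 0 0 0"
}}

```text
time_s: 28.53
position: [0.4635, 0.006, 0.008]
tcp_rot: [[0.005, 1.0, 0.002], [1.0, -0.005, -0.001], [-0.001, 0.002, -1.0]]
force: [-0.7, -4.5, 0.3]
opening: 0.998
grasp_force: 2.3
```

>>> {"op": "apply_moves", "data": {
  "plan": "0.25 0 0 0 0 0;0.3 0 0 0 0 0;0.3 0 0 0 0 0;0.3 0 0 0 0 0;0.3 0 0 0 0 0;0.3 0 0 0 0 0;0.3 0 0 0 0 0;0.3 0 0 0 0 0;0.3 0 0 0 0 0;0.3 0 0 0 0 0"
}}

```text
time_s: 29.37
position: [0.4634, 0.1536, 0.0079]
tcp_rot: [[0.005, 1.0, -0.0], [1.0, -0.005, -0.001], [-0.001, -0.0, -1.0]]
force: [-0.4, -4.8, 1.0]
opening: 0.999
grasp_force: 2.5
```

```bash
python3 -c "
from w import *
slab('pics/w11.png')
print(hit('wrist',(315,157),.02),bot.read_state()['joint_positions'])"
```

```text
[0.4634 0.1536 0.0079] -89.71875628136323 [-0.4315 -4.8398  0.9628]
slab ((0.4615543782711029, 0.21875229477882385), (0.05787475034594536, 0.11572933197021484), 89.79815673828125) 467
[0.4625 0.2104 0.02  ] [  5.4488  41.7821 110.0748   0.0345  28.1018   5.6446]
```

>>> {"op": "apply_moves", "data": {
  "plan": "0.3 0 0 0 0 0;0.3 0 0 0 0 0;0.3 0 0 0 0 0;0.3 0 0 0 0 0;0.3 0 0 0 0 0;0.3 0 0 0 0 0;0.2 0 0 0 0 0;0.2 0 0 0 0 0;0.1 0 0 0 0 0;0 0 0 0 0 0"
}}

```text
time_s: 30.25
position: [0.4644, 0.2685, 0.0076]
tcp_rot: [[0.006, 1.0, -0.0], [1.0, -0.006, 0.0], [0.0, -0.0, -1.0]]
force: [-0.7, -0.8, 0.6]
opening: 0.997
grasp_force: 0.5
```

>>> {"op": "apply_moves", "data": {
  "plan": "-0.2 0 0 0 0 0;-0.4 0 0 0 0 0;0 0 -0.5 0 0 0;0 0 -0.8 0 0 0;0 0 -0.8 0 0 0;0 0 -0.8 0 0 0;0 0 -0.8 0 0 0;0 0 -0.5 0 0 0;0 0 0 0 0 0"
}}

```text
time_s: 31.0
position: [0.4686, 0.2378, 0.2234]
tcp_rot: [[0.008, 1.0, 0.013], [1.0, -0.008, 0.004], [0.004, 0.013, -1.0]]
force: [1.6, -0.6, -0.1]
opening: 0.999
grasp_force: 0.0
```

>>> {"op": "apply_moves", "data": {
  "plan": "-0.7 0 0 0 0 0;-0.7 0 0 0 0 0;-0.7 0 0 0 0 0;-0.7 0 0 0 0 0;-0.7 0 0 0 0 0;-0.7 0 0 0 0 0;-0.5 0 0 0 0 0;0 0 0 0 0 0;0 0 0 0 0 0"
}}

```text
time_s: 31.75
position: [0.4624, 0.001, 0.2166]
tcp_rot: [[0.011, 1.0, -0.001], [1.0, -0.011, 0.001], [0.001, -0.001, -1.0]]
force: [-0.5, 0.3, 0.2]
opening: 1.0
grasp_force: 0.0
```

Run:
```python
from m import *
im=capture("top");cv2.imwrite("pics/t12.png",im[:,:,::-1])
hsv=cv2.cvtColor(im,cv2.COLOR_RGB2HSV)
d=((hsv[...,2]<100)&(hsv[...,1]<90)).astype(np.uint8);d[:,:180]=0;d[:,262:]=0;d[:140]=0
O=np.array([.5438,.3288]);a=np.radians(-2.2);M=np.array([[np.cos(a),np.sin(a)],[-np.sin(a),np.cos(a)]])
for c in blobs(cv2.morphologyEx(d,cv2.MORPH_OPEN,np.ones((7,7))),300):
    (x,y),r=cv2.minEnclosingCircle(c);w=hit("top",(x,y),.017)[:2];print(x,y,r,cv2.contourArea(c),w,"mat",M@(w-O))
```

```text
214.0 357.5 53.64942169189453 4694.5 [0.072  0.3007] mat [-0.4704 -0.0462]
220.5 289.0 45.620819091796875 1937.5 [0.2741 0.3012] mat [-0.2685 -0.038 ]
220.5424041748047 228.19610595703125 18.928651809692383 1054.0 [0.4614 0.3195] mat [-0.082  -0.0124]
225.25216674804688 180.22608947753906 18.53449058532715 990.5 [0.6165 0.3197] mat [ 0.073  -0.0063]
```

View pics/t12.png

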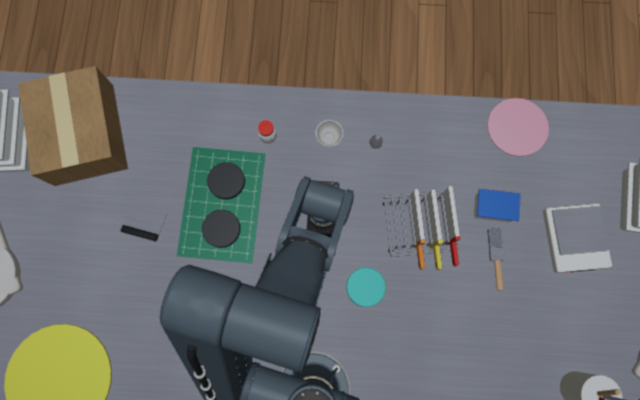

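The final view shows both dark slabs well inside the mat, at (225,180) and (220,228). All three handles are at the front, near (421,255), (437,255) and (455,250), and the bystanders haven't moved.

```bash
python3 -c "
from rig import bot
print(bot.hand_in())"
```

```text
the job is handed in; nothing more can be done
None
```

I handed the job in, but no verdict came back: the orange and red boards were turned and reseated in their own slots, so all three handles (yellow already did) face the front, and in the last picture both granite slabs lay flat and wholly on the mat, with the other things where they were.

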